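# Free the tray's folding leg with the pick

### The job

The bed tray's leg is locked flat. Take the pick from its wooden stand and feel with its tip, gently, in the three wells of the lock block for the one cap that is sprung; press that cap fully down so that the leg springs up, without forcing the two rigid plugs. Then put the pick back upright in its stand, fully home, with the leg left up and the coffee things left where they stand.

Things in the scene. Friction and masses are not known exactly. Their poses are not given: they have to be found in the camera images.
- pick: the pick (tool), 150 mm, 40 to 80 g, loose: straight round steel shaft 8 mm thick (z = 0 to 80 mm), blunt tip; round dark-wood handle 25 mm thick (z = 80 to 150 mm, last 5 mm tapered). Origin: middle of the tip; z runs from tip to handle. At the start it stands upright in the stand, the flat shoulder under its handle resting on the stand's top
- stand: the wooden stand, a fixed upright block 70 x 70 mm and 85 mm high, with a 17 mm upright bore through its middle. Origin: centre of its underside, on the bore's axis. With the pick seated, the pick's tip is 5 mm above this origin
- tray: wooden bed tray lying upside down, fixed, 260 (x) x 340 (y) x 22 mm. Origin: centre of its underside, on the table; z up, x away from the robot within 0.3 rad. Near its -x edge an aluminium lock block 50 (x) x 150 (y) mm, centred at x = -95 mm, top 58 mm above the table, has three wells in a row along y. Just beyond (+x) are the hinge cover (top at 44 mm) and knuckles (58 mm)
- well_left (a point): middle of the mouth of the well on the tray's +y side (tray frame: x -95, y +45, z 58 mm); axes as the tray's. Each well is upright, 20 mm wide; in it a flat steel cap 17 mm wide lies 14 mm below the mouth. The three caps look alike: one is the sprung release, two are rigid plugs that do not give. Which is which varies and must be felt
- well_mid (a point): the same for the middle well (tray frame: x -95, y 0, z 58 mm)
- well_right (a point): the same for the well on the tray's -y side (tray frame: x -95, y -45, z 58 mm)
- release (a joint): how far the release cap is pressed down, in m: 0 up, 0.007 fully down at its stop. A spring takes about 3 N to start it and 7 N to hold it fully down, and brings it back up when let go. The lock lets the leg go at about 4 to 5 mm
- leg (a joint): angle of the sprung hinge-leg, rad: 0 folded flat on the tray (locked), 1.2 up at its stop. Once unlocked it rises by itself in about 2 s and stays. A U-shaped wooden frame 218 mm wide; hinge axis along the tray's y at x = -50, z = 50 mm; it reaches 175 mm from there towards the tray's +x, so it swings up beyond the lock block and leans away from it
- leg_end (a point): middle of the leg's cross-bar, 165 mm from the hinge axis; 50 mm above the table when folded and about 204 mm when up
- cup: bystander, to be left alone: white porcelain cup standing on the saucer, 72 mm across the rim, 60 mm high, handle on its own +y side; origin: centre of its underside
- saucer: bystander, to be left alone: white porcelain saucer, 140 mm across, 18 mm high; origin: centre of its underside
- cezve: bystander, to be left alone: empty aluminium cezve, 94 mm wide, 75 mm high, with a wooden handle that rises from its own +y side to 160 mm out and 102 mm high; origin: centre of its underside
- lid: bystander, to be left alone: hard silicone lid lying flat, 92 mm across, 26 mm high at its knob; origin: centre of its underside
- dish: bystander, to be left alone: small glass dish with its cover on, 92 mm across, 60 mm high; origin: centre of its underside
- teaspoon: bystander, to be left alone: steel teaspoon, 140 mm long, lying along its own x; origin: near its middle, on the table
Not all that is in view belongs to the job. There is more than one size of the pick; the one meant has the size given above.

How it is judged:
By the outcome, as a careful person would: the job done as asked, in the order asked, and still so for the second after the job is handed in, with the robot touching nothing.
It also fails if it takes over 64 s, if anything falls off the work surface, if the arm or the gripper's body presses on something with over 40 N, if the wrist force passes 120 N, or if a joint passes its speed limit or range.

### The arm

A 7-joint arm with a two-finger parallel gripper is mounted at the origin on the work surface. World frame = base frame: x ahead of the robot, y to its left, z up, the work surface at z = 0. Lengths are in m, angles in degrees, forces in N, time in s.
With the tool pointing down it reaches from about 0.4 to 0.925 m from the base axis. Payload 5.6 kg.
Tool frame: the origin (TCP) lies on the centre line of the jaws, within the pads' length; the fingertips stand 14 mm ahead of it and the grasp point (between the pads) lies 5 mm behind it; z points along the fingers, y is the line along which they close (so a half turn about z gives the same grasp; the last joint's range is limited). The gripper opens to 85 mm and grips with 20 to 120 N. Pads are 22 mm wide; open, the fingers measure 114 mm over their backs; the gripper's body (76 mm by 85 mm) begins 54 mm behind the grasp point. The pads swing forward as they close: fully open they stand 13 mm farther back than shut.
Start: joints at [-71.104, 26.786, -0.665, 91.828, 0.344, 61.387, -3.226], TCP at [0.237, 0.605, 0.245] pointing down, gripper open.
Joint ranges: [-144.91, 144.91], [-17.63, 115.5], [-89.93, 88.59], [15.96, 139.68], [-74.01, 254.01], [8.47, 105.57], [-167.45, 167.45]. Speed limits (degrees/s): [147.25, 147.25, 180, 180, 180, 180, 180].

### API

Orientations are given as [roll, pitch, yaw] about the fixed x, y, z axes, in that order (R = Rz(yaw) Ry(pitch) Rx(roll)).
In Python, from cell import bot, optics, workorder gives the robot as it stands.
- The arm moves only by the tool apply_moves, never from a script. Its argument "targets" is a list of rows, each a list of 2 entries, a list of its own where there are three numbers: the shift along the tool's x, y, z in units of 2.5 cm (1.0 is 2.5 cm), then the turn, a rotation vector about the tool's x, y, z in units of 0.1 rad (1.0 is 0.1 rad). In form: [[[dx, dy, dz], [rx, ry, rz]], ...]. A call has 1 to 5 rows; each row shifts and turns the commanded pose from where the row before left it, along the tool's axes as they then stand; what a row does not reach is not made up. A row lasts 1/10 s, in which the tool goes at most 50 mm and 8.59 degrees, less where a joint would pass 70% of its speed; a pose out of reach is approached as far as the arm can. A call with a number of a shift or a turn outside -1 to 1 is refused whole. A call with a gripper value outside its range is refused whole. "claw" is the opening, from 0 (shut) to 1 (fully open), set as the call begins (left out, the last holds). The fingers move at their own pace and stop on an object; "grip_force" is the grip in N (left out, the last holds). Time passes only in rows, so rows that do not move let the fingers close. It gives the time, the measured TCP pose, the force, the opening and the grip force at its end, in the units of the state.
- bot.get_state(): the state, without advancing time (a new reading comes with each control period).
- optics.read_camera(name): name is "side" or "top" or "wrist"; returns the picture (400x640x3 uint8, red, green, blue); there is no depth.
- optics.camera_params(name): a dict with "fx", "fy", "cx", "cy" (pixels), "R" (3x3) and "t" (3): a world point X has camera coordinates R X + t. Camera axes: x right, y down, z forward; pixel columns grow to the right and rows downward; lengths in m; the calibration is good to about 2 mm. The wrist camera is an equidistant fisheye: a pixel r from the principal point sees the ray r / f radians off the axis. A picture is of the moment at which its call begins: read the wrist's pose just before it. camera_params takes no time and is no camera call; for the wrist camera it gives the pose at the moment of the call.
- workorder.sign_off(): hands the job in; it is judged then, once.
Trained networks look in the newest picture that a camera, given by its name, has taken for a name from the list of things; names that differ only in an ending like _2 or _b are one class to them, and where a whole thing is asked for, a point or a joint stands for the part that bears it (a point fixed in the world has none). Each returns a list of dicts, best first, with "conf" (0 to 1); they miss things now and then, are a little off and sometimes report something else, mostly with a low value. They report only what shows in the picture. A call takes as long as a camera call. They do not tell look-alikes from the thing itself.
- optics.find_in(target, camera): "at" ([column, row] in pixels, amid what is visible of it).
- optics.cut_out(target, camera): "pixels" (400x640 bool, what is visible of it) and "at" ([column, row] in pixels, amid what is visible of it).
- optics.tip_of(target, camera): "at" ([column, row] in pixels: a listed point, or the origin of a listed thing).
The state is a dict: "t": time; "joint_pos": joint angles; "qvel": joint speeds; "joint_efforts": joint torques, N m; "position": TCP position; "ee_rot": TCP orientation; "wrist_force": force on the tool from outside, world axes, zero at the start; "torque": the same for the moment, N m; "finger_gap": finger opening in m; "finger_force": force on a finger pad.
Only numpy, scipy, OpenCV 4.12 (cv2) and the standard library are available. Lean on these libraries where they do the work, as an engineer would, in place of code of your own. Each camera call takes 0.05 s, during which the arm holds its last target. There are 200 camera calls.

## Working session

There is one attempt and no reset: what is moved stays moved. The work goes in short steps, Python scripts to look and compute and a tool call to move; the robot and the scene stay as the last step left them, time stands still between calls to the robot, and variables do not carry over. Pictures are saved under pics/ and viewed, at most 12 in all, crops included, and the job is handed in when it is done.

Besides the shell and the picture viewer there is one more tool, called after "Emit:" as name(argument=value, ...), one argument or row to a line, values as JSON. apply_moves: Moves the arm, as the interface text tells. Shifts and turns lie within -1 to 1; 1 stands for 2.5 cm of shift or 0.1 rad of turn. Its arguments: {"type":"object","properties":{"targets":{"type":"array"},"claw":{"type":"number"},"grip_force":{"type":"number"}},"required":["targets"]}

```bash
mkdir -p pics; ls; cat > h.py <<'E'
import numpy as np, cv2
from cell import bot, optics, workorder
def ray(cam,p,P=None):
    P=P or optics.camera_params(cam); R=np.array(P['R']);t=np.array(P['t'])
    x=(p[0]-P['cx'])/P['fx'];y=(p[1]-P['cy'])/P['fy']
    if cam=='wrist':
        r=np.hypot(x,y); d=np.array([x/r*np.sin(r),y/r*np.sin(r),np.cos(r)]) if r>1e-9 else np.array([0,0,1.])
    else: d=np.array([x,y,1.])
    d=R.T@d; return -R.T@t, d/np.linalg.norm(d)
def at_z(cam,p,z,P=None):
    o,d=ray(cam,p,P); return o+d*(z-o[2])/d[2]
def proj(cam,X,P=None):
    P=P or optics.camera_params(cam); c=np.array(P['R'])@np.array(X)+np.array(P['t'])
    if cam=='wrist':
        th=np.arctan2(np.hypot(c[0],c[1]),c[2]); n=np.hypot(c[0],c[1])+1e-12
        return np.array([P['cx']+P['fx']*th*c[0]/n,P['cy']+P['fy']*th*c[1]/n])
    return np.array([P['cx']+P['fx']*c[0]/c[2],P['cy']+P['fy']*c[1]/c[2]])
def tri(obs):
    A=np.zeros((3,3));b=np.zeros(3)
    for o,d in obs:
        M=np.eye(3)-np.outer(d,d);A+=M;b+=M@o
    X=np.linalg.solve(A,b); return X,[np.linalg.norm((np.eye(3)-np.outer(d,d))@(X-o)) for o,d in obs]
def snap(cam,name):
    im=optics.read_camera(cam); cv2.imwrite('pics/'+name,im[:,:,::-1]); return im
E
python3 - <<'E'
from h import *
np.set_printoptions(precision=4,suppress=True)
s=bot.get_state(); print(s['t'],s['position'],s['ee_rot'],s['wrist_force'])
a=snap('top','top0.png');b=snap('side','side0.png')
for c in ('top','side'):
    P=optics.camera_params(c);print(c,P['fx'],P['cx'],P['cy'],-np.array(P['R']).T@np.array(P['t']))
    for n in ('pick','stand','well_left','well_mid','well_right','tray'):
        for r in optics.tip_of(n,c)[:3]: print(c,n,np.round(r['at'],1),round(r['conf'],2))
E
```

```text
pics
0.0 [0.2366 0.6048 0.2443] [-179.8992    0.0062  158.6362] [-0.6027 -0.6082  0.1723]
top 413.89995574802646 324.679941571318 201.79100708930534 [0.2839 0.0169 1.2598]
top pick [478.4 195.3] 0.57
top pick [452.6 201.4] 0.53
top pick [423.7 215.4] 0.51
top stand [453.7 204.4] 0.78
top well_left [271.9 205.2] 0.79
top well_mid [288.4 201.4] 0.69
top well_right [303.3 198.8] 0.87
top well_right [423.1 266.4] 0.35
top tray [273.2 205.8] 0.22
side 400.0288888422617 312.65941351034945 185.87523358730823 [-0.0177 -0.5921  0.8823]
side pick [456.6 314.1] 0.96
side pick [383.6 284.4] 0.5
side stand [417.6 298.1] 0.97
side well_left [278.2 177.4] 0.68
side well_mid [287.  184.1] 0.62
side well_mid [304.7 178.4] 0.45
side well_right [300.1 188.6] 0.72
side tray [305.9 178.9] 0.83
```

View pics/top0.png

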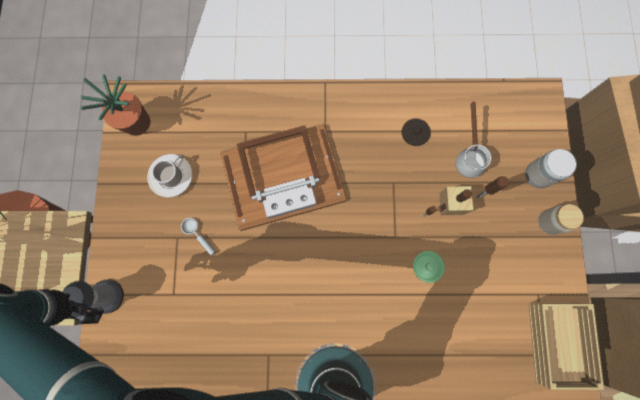

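View pics/side0.png

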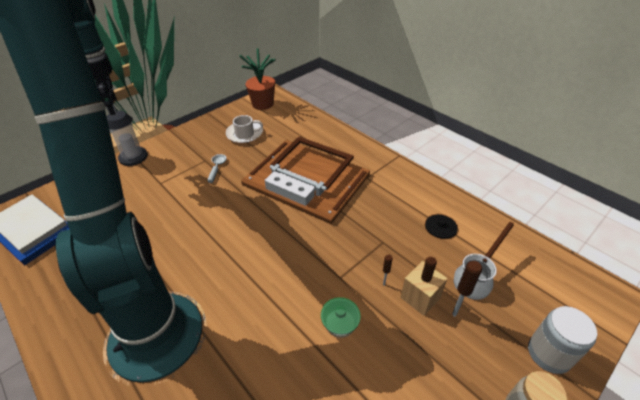

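```bash
python3 - <<'E'
from h import *
np.set_printoptions(precision=4,suppress=True)
P=optics.camera_params('top');print(np.array(P['R']))
T=lambda p,z:at_z('top',p,z); S=lambda p,z:at_z('side',p,z)
for n,p,q in (('wl',[271.9,205.2],[278.2,177.4]),('wm',[288.4,201.4],[287,184.1]),('wr',[303.3,198.8],[300.1,188.6])):
    print(n,T(p,.058),S(q,.058),tri([ray('top',p),ray('side',q)]))
for p in ([478.4,195.3],[452.6,201.4],[423.7,215.4]): print('pick',T(p,.085))
for p in ([456.6,314.1],[383.6,284.4],[417.6,298.1]): print('S',S(p,.085),S(p,0))
E
```

```text
[[-0.0011 -0.9999 -0.0107]
 [-0.981   0.0032 -0.1939]
 [ 0.1939  0.0103 -0.981 ]]
wl [0.5117 0.1857 0.058 ] [0.5187 0.1794 0.058 ] (array([0.5163, 0.1839, 0.0552]), [np.float64(0.00457343252362728), np.float64(0.00457343252362734)])
wm [0.523 0.137 0.058] [0.5187 0.1366 0.058 ] (array([0.522 , 0.1381, 0.0555]), [np.float64(0.0017605046481106344), np.float64(0.0017605046481105593)])
wr [0.5308 0.0929 0.058 ] [0.5344 0.0937 0.058 ] (array([0.5314, 0.0921, 0.0606]), [np.float64(0.0013257052201514259), np.float64(0.0013257052201515176)])
pick [ 0.5339 -0.4152  0.085 ]
pick [ 0.5161 -0.3397  0.085 ]
pick [ 0.4755 -0.2547  0.085 ]
S [ 0.4997 -0.4616  0.085 ] [ 0.5549 -0.4477  0.    ]
S [ 0.4428 -0.3055  0.085 ] [ 0.4919 -0.275   0.    ]
S [ 0.4705 -0.3806  0.085 ] [ 0.5226 -0.358   0.    ]
```

Top view: tray at px (285,175) with wells at (274,206), (289,202), (304,198). The stand is at (458,200) with the pick in it at (464,196). A small look-alike stands at (432,210) and a big one at (497,185). The side view agrees, with the stand at (424,285). I'll move past the tray first and look at the wells with the wrist camera.

Emit:
apply_moves(
  targets=[
    [[-0.97,-0.92,0],[0,0,0]],
    [[-0.97,-0.92,0],[0,0,0]],
    [[-0.97,-0.92,0],[0,0,0]],
    [[-0.97,-0.92,0],[0,0,0]],
    [[-0.97,-0.92,0],[0,0,0]],
  ],
  claw=1,
)

```text
t: 1.2
position: [0.3083, 0.4528, 0.2455]
ee_rot: [180.0, 0.0, 158.6]
wrist_force: [0.6, -0.0, 0.1]
finger_gap: 0.0857
finger_force: 0.0
```

Emit:
apply_moves(
  targets=[
    [[-0.97,-0.92,0],[0,0,0]],
    [[-0.97,-0.92,0],[0,0,0]],
    [[-0.97,-0.92,0],[0,0,0]],
    [[-0.97,-0.92,0],[0,0,0]],
    [[-0.97,-0.92,0],[0,0,0]],
  ],
)

```text
t: 1.7
position: [0.3793, 0.3016, 0.2456]
ee_rot: [180.0, 0.0, 158.6]
wrist_force: [1.4, -0.8, -0.3]
finger_gap: 0.0854
finger_force: 0.0
```

Emit:
apply_moves(
  targets=[
    [[-0.97,-0.92,0],[0,0,0]],
    [[-0.97,-0.92,0],[0,0,0]],
    [[-0.97,-0.92,0],[0,0,0]],
    [[-0.97,-0.92,0],[0,0,0]],
    [[-0.97,-0.92,0],[0,0,0]],
  ],
)

```text
t: 2.2
position: [0.4504, 0.1503, 0.2456]
ee_rot: [180.0, 0.0, 158.6]
wrist_force: [0.1, 1.7, -0.5]
finger_gap: 0.0853
finger_force: 0.0
```

```bash
python3 - <<'E'
from h import *
np.set_printoptions(precision=4,suppress=True)
P=optics.camera_params('wrist'); im=snap('wrist','w1.png')
print(P['fx'],P['cx'],P['cy'],-np.array(P['R']).T@np.array(P['t']));print(np.array(P['R']))
W=[]
for n in ('well_left','well_mid','well_right'):
    for r in optics.tip_of(n,'wrist')[:2]: print(n,np.round(r['at'],1),round(r['conf'],2),at_z('wrist',r['at'],.058,P))
s=bot.get_state(); print(s['t'],s['position'],s['wrist_force'])
E
```

```text
309.70691628693146 314.702143737721 196.85384074192336 [0.3845 0.1748 0.3741]
[[ 0.365   0.931   0.0008]
 [ 0.8936 -0.3506  0.2802]
 [ 0.2611 -0.1015 -0.96  ]]
well_left [354.2 219.9] 0.73 [0.5108 0.1721 0.058 ]
well_mid [323.5 242.3] 0.74 [0.5234 0.1312 0.058 ]
well_right [294.1 263.3] 0.82 [0.5362 0.0901 0.058 ]
2.4 [0.45   0.1512 0.2455] [ 0.4949 -0.5833 -0.3728]
```

View pics/w1.png

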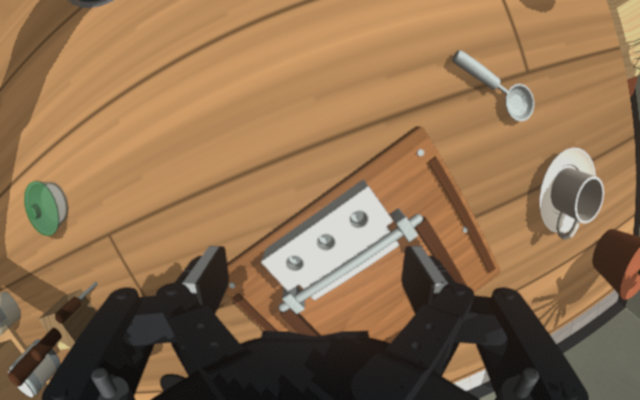

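Wrist view: three wells at (358,218), (326,241) and (294,263), which agrees with the top view. Next is the stand.

```bash
cat >> h.py <<'E'
from scipy.spatial.transform import Rotation as Ro
def plan(p0,e0,p1,yaw1,n):
    """equal world steps, yaw change by tool-z; returns rows [dx,dy,dz],[0,0,rz]"""
    dy=np.radians((yaw1-e0[2]+180)%360-180); rz=-dy/n; rows=[]
    R=Ro.from_euler('xyz',[180,0,e0[2]],degrees=True)
    for k in range(n):
        rows.append((np.round(R.inv().apply((np.array(p1)-p0)/n)/.025,2).tolist(),round(rz/.1,2)))
        R=R*Ro.from_rotvec([0,0,rz])
    return rows
E
python3 - <<'E'
from h import *
np.set_printoptions(precision=4,suppress=True)
# big decoy height
o,d=ray('side',[474,264]); k=np.argmin([abs((o+d*t)[1]+.448)+abs((o+d*t)[0]-.555) for t in np.linspace(.3,1.5,500)]);print('big top',o+d*np.linspace(.3,1.5,500)[k])
print('stand top-cam z=.0',at_z('top',[453.7,204.4],0),'pick handle top side',at_z('side',[430,260],.155),at_z('top',[464,196],.155))
for r in plan(np.array([.45,.151,.2455]),[180,0,158.6],[.50,-.27,.27],110,15): print(r)
E
```

```text
big top [ 0.5541 -0.4404  0.1929]
stand top-cam z=.0 [ 0.5235 -0.3684  0.    ] pick handle top side [ 0.5251 -0.3601  0.155 ] [ 0.5172 -0.3503  0.155 ]
([-0.53, -1.0, -0.07], np.float64(0.57))
([-0.59, -0.96, -0.07], np.float64(0.57))
([-0.64, -0.93, -0.07], np.float64(0.57))
([-0.69, -0.89, -0.07], np.float64(0.57))
([-0.74, -0.85, -0.07], np.float64(0.57))
([-0.79, -0.81, -0.07], np.float64(0.57))
([-0.84, -0.76, -0.07], np.float64(0.57))
([-0.88, -0.71, -0.07], np.float64(0.57))
([-0.92, -0.66, -0.07], np.float64(0.57))
([-0.95, -0.61, -0.07], np.float64(0.57))
([-0.98, -0.56, -0.07], np.float64(0.57))
([-1.01, -0.5, -0.07], np.float64(0.57))
([-1.04, -0.44, -0.07], np.float64(0.57))
([-1.06, -0.38, -0.07], np.float64(0.57))
([-1.08, -0.32, -0.07], np.float64(0.57))
```

Emit:
apply_moves(
  targets=[
    [[-0.53,-1,-0.07],[0,0,0.57]],
    [[-0.59,-0.96,-0.07],[0,0,0.57]],
    [[-0.64,-0.93,-0.07],[0,0,0.57]],
    [[-0.69,-0.89,-0.07],[0,0,0.57]],
    [[-0.74,-0.85,-0.07],[0,0,0.57]],
  ],
)

```text
t: 2.9
position: [0.4662, 0.0121, 0.2542]
ee_rot: [180.0, -0.0, 142.3]
wrist_force: [0.2, -0.2, -0.3]
finger_gap: 0.0854
finger_force: 0.0
```

Emit:
apply_moves(
  targets=[
    [[-0.79,-0.81,-0.07],[0,0,0.57]],
    [[-0.84,-0.76,-0.07],[0,0,0.57]],
    [[-0.88,-0.71,-0.07],[0,0,0.57]],
    [[-0.92,-0.66,-0.07],[0,0,0.57]],
    [[-0.95,-0.61,-0.07],[0,0,0.57]],
  ],
)

```text
t: 3.4
position: [0.4833, -0.1283, 0.2629]
ee_rot: [180.0, -0.0, 126.0]
wrist_force: [-0.3, -0.2, -0.5]
finger_gap: 0.0855
finger_force: 0.0
```

Emit:
apply_moves(
  targets=[
    [[-0.98,-0.56,-0.07],[0,0,0.57]],
    [[-1,-0.5,-0.07],[0,0,0.57]],
    [[-1,-0.44,-0.07],[0,0,0.57]],
    [[-1,-0.38,-0.07],[0,0,0.57]],
    [[-1,-0.32,-0.07],[0,0,0.57]],
  ],
)

```text
t: 3.9
position: [0.4975, -0.264, 0.2715]
ee_rot: [180.0, -0.0, 109.7]
wrist_force: [0.1, -0.1, 0.1]
finger_gap: 0.0852
finger_force: 0.0
```

```bash
python3 - <<'E'
from h import *
np.set_printoptions(precision=4,suppress=True)
P=optics.camera_params('wrist'); im=snap('wrist','w2.png')
print(-np.array(P['R']).T@np.array(P['t']))
for n,z in (('pick',.005),('stand',0)):
    for r in optics.tip_of(n,'wrist')[:3]: print(n,np.round(r['at'],1),round(r['conf'],2),at_z('wrist',r['at'],z,P))
for n in ('pick','stand'):
    for r in optics.cut_out(n,'wrist')[:3]:
        y,x=np.nonzero(r['pixels']); print('cut',n,np.round(r['at'],1),round(r['conf'],2),x.min(),x.max(),y.min(),y.max())
s=bot.get_state(); print(s['t'],s['position'],s['ee_rot'],s['joint_pos'])
E
```

```text
[ 0.4739 -0.1985  0.4001]
pick [307.6 172.3] 0.64 [ 0.4928 -0.2783  0.005 ]
stand [314.6 235.5] 0.79 [ 0.532  -0.3611  0.    ]
cut pick [309.2 283. ] 0.97 298 323 257 307
cut pick [304.2 189.1] 0.63 295 314 169 201
cut pick [301.9 324.2] 0.56 293 318 307 335
cut stand [314.6 247.2] 0.96 274 349 207 296
4.15 [ 0.497  -0.2628  0.2711] [-179.998    -0.0772  109.813 ] [ -4.0476  18.3574  35.4318 104.6306 -12.1225  60.8538  55.7796]
```

View pics/w2.png

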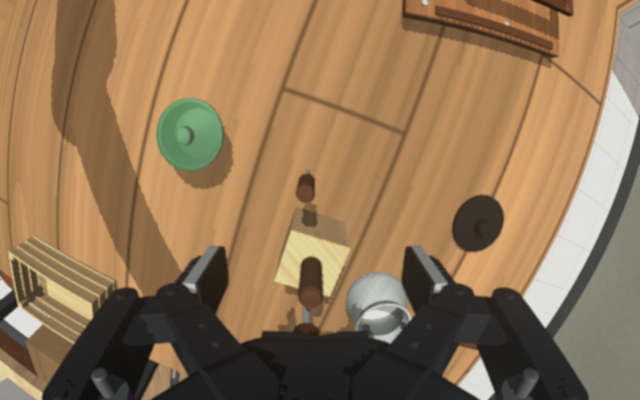

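```bash
python3 - <<'E'
from h import *
np.set_printoptions(precision=4,suppress=True)
P=optics.camera_params('wrist')
for p,z in (([309.2,283],.12),([311,262],.085),([313,263],.085),([314.6,235.5],0)): print(p,at_z('wrist',p,z,P))
print('cezve',at_z('top',[473,162],.04),at_z('wrist',[383,320],.075,P))
for c in ([.525,-.355],[.53,-.36],[.525,-.362]):
    print(c,proj('wrist',c+[.085],P),proj('wrist',c+[.12],P),proj('wrist',c+[.155],P),proj('top',c+[.155]),proj('side',c+[.12]))
R=Ro.from_euler('xyz',[180,0,109.8],degrees=True);print(R.as_matrix())
for r in optics.cut_out('pick','side')[:3]:
    y,x=np.nonzero(r['pixels']); print('side',np.round(r['at'],1),round(r['conf'],2),x.min(),x.max(),y.min(),y.max())
for r in optics.cut_out('pick','top')[:3]:
    y,x=np.nonzero(r['pixels']); print('top',np.round(r['at'],1),round(r['conf'],2),x.min(),x.max(),y.min(),y.max())
E
```

```text
[309.2, 283] [ 0.5273 -0.3645  0.12  ]
[311, 262] [ 0.5265 -0.3578  0.085 ]
[313, 263] [ 0.5291 -0.3582  0.085 ]
[314.6, 235.5] [ 0.5315 -0.3595  0.    ]
cezve [ 0.6473 -0.4229  0.04  ] [ 0.6494 -0.4167  0.075 ]
[0.525, -0.355] [310.5636 259.6243] [310.1574 275.1618] [309.674  293.8629] [465.5493 193.1791] [425.3811 268.0203]
[0.53, -0.36] [313.2172 264.5133] [313.0734 280.3551] [312.9031 299.3517] [467.2678 191.3798] [428.5229 268.0928]
[0.525, -0.362] [308.5362 264.6499] [307.9401 280.4965] [307.2338 299.4954] [468.1299 193.1704] [427.9432 269.882 ]
[[-0.3387  0.9409  0.    ]
 [ 0.9409  0.3387  0.    ]
 [ 0.      0.     -1.    ]]
side [470.2 282.5] 0.71 452 481 260 315
side [427.8 271.2] 0.66 421 436 256 282
side [385.6 262.1] 0.49 382 392 254 280
top [464.8 194.1] 0.53 456 471 188 201
top [497.2 184.7] 0.53 476 508 175 197
top [432.4 210.3] 0.4 424 435 206 215
```

Emit:
apply_moves(
  targets=[
    [[-0.82,-0.04,0.57],[0,0,0]],
    [[-0.82,-0.04,0.57],[0,0,0]],
    [[-0.82,-0.04,0.57],[0,0,0]],
    [[-0.82,-0.04,0.57],[0,0,0]],
    [[-0.82,-0.04,0.57],[0,0,0]],
  ],
)

```text
t: 4.75
position: [0.5272, -0.362, 0.1996]
ee_rot: [180.0, -0.0, 109.8]
wrist_force: [0.8, 0.1, -0.4]
finger_gap: 0.0854
finger_force: 0.0
```

```bash
python3 - <<'E'
from h import *
np.set_printoptions(precision=4,suppress=True)
P=optics.camera_params('wrist'); im=snap('wrist','w3.png')
for r in optics.cut_out('pick','wrist')[:3]:
    y,x=np.nonzero(r['pixels']); print('cut',np.round(r['at'],1),round(r['conf'],2),x.min(),x.max(),y.min(),y.max(),[ (x[y==k].min(),x[y==k].max()) for k in np.unique(y)[::8]],at_z('wrist',r['at'],.12,P))
for r in optics.tip_of('stand','wrist')[:1]: print(r['at'],at_z('wrist',r['at'],0,P))
for c in ([.525,-.355],[.527,-.361],[.53,-.36]):
    print(c,proj('wrist',c+[.085],P),proj('wrist',c+[.12],P),proj('wrist',c+[.155],P))
s=bot.get_state(); print(s['t'],s['position'],s['ee_rot'],proj('wrist',s['position'],P))
E
```

```text
cut [315.4 215.6] 0.81 297 335 184 245 [(np.int64(310), np.int64(318)), (np.int64(302), np.int64(329)), (np.int64(299), np.int64(331)), (np.int64(298), np.int64(333)), (np.int64(297), np.int64(334)), (np.int64(297), np.int64(335)), (np.int64(297), np.int64(334)), (np.int64(302), np.int64(328))] [ 0.5292 -0.3663  0.12  ]
cut [306.4 304.1] 0.81 285 328 244 335 [(np.int64(308), np.int64(308)), (np.int64(304), np.int64(313)), (np.int64(304), np.int64(314)), (np.int64(303), np.int64(313)), (np.int64(303), np.int64(313)), (np.int64(301), np.int64(314)), (np.int64(291), np.int64(324)), (np.int64(288), np.int64(326)), (np.int64(287), np.int64(326)), (np.int64(286), np.int64(327)), (np.int64(285), np.int64(327)), (np.int64(296), np.int64(328))] [ 0.5484 -0.4413  0.12  ]
cut [308.7  76.5] 0.71 295 321 65 94 [(np.int64(306), np.int64(314)), (np.int64(297), np.int64(321)), (np.int64(296), np.int64(321)), (np.int64(300), np.int64(319))] [ 0.4924 -0.277   0.12  ]
[317.3, 174.7] [ 0.5301 -0.3617  0.    ]
[0.525, -0.355] [315.0963 186.9613] [315.1917 199.3332] [315.3212 216.2125]
[0.527, -0.361] [314.9165 194.4701] [314.9833 207.8938] [315.0736 226.1075]
[0.53, -0.36] [318.791  194.5548] [319.4503 207.9889] [320.3363 226.2147]
4.9 [ 0.5259 -0.3624  0.1992] [-179.9071   -0.0995  109.6456] [312.0697 262.4225]
```

View pics/w3.png

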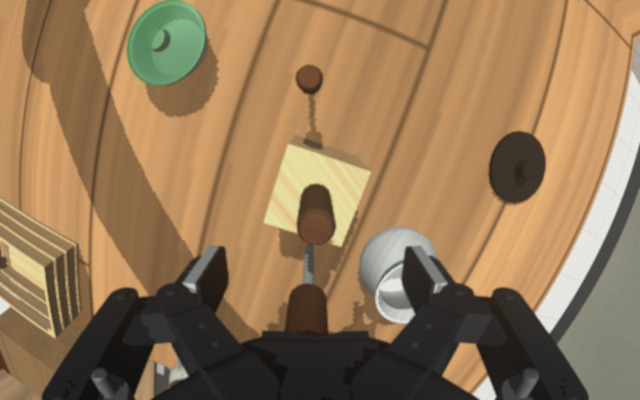

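The handle top is at (316,227) in the wrist view, within about 1 mm of the tool axis. Next I go down and grip.

Emit:
apply_moves(
  targets=[
    [[0,0,0.8],[0,0,0]],
    [[0,0,0.8],[0,0,0]],
    [[0,0,0.8],[0,0,0]],
    [[0,0,0.84],[0,0,0]],
    [[0,0,0],[0,0,0]],
  ],
)

```text
t: 5.4
position: [0.5256, -0.3598, 0.1175]
ee_rot: [-179.9, -0.3, 109.8]
wrist_force: [-0.2, -0.3, 0.4]
finger_gap: 0.0852
finger_force: 0.0
```

Emit:
apply_moves(
  targets=[
    [[0,0,0],[0,0,0]],
    [[0,0,0],[0,0,0]],
    [[0,0,0],[0,0,0]],
    [[0,0,0],[0,0,0]],
    [[0,0,0],[0,0,0]],
  ],
  claw=0,
  grip_force=40,
)

```text
t: 5.9
position: [0.5267, -0.3631, 0.1202]
ee_rot: [179.9, 0.0, 109.7]
wrist_force: [0.5, 1.3, 3.9]
finger_gap: 0.024
finger_force: 39.0
```

Emit:
apply_moves(
  targets=[
    [[0,0,0],[0,0,0]],
    [[0,0,0],[0,0,0]],
    [[0,0,0],[0,0,0]],
  ],
)

```text
t: 6.2
position: [0.5267, -0.3631, 0.1202]
ee_rot: [179.9, 0.0, 109.6]
wrist_force: [-0.5, 1.7, 6.3]
finger_gap: 0.0238
finger_force: 39.1
```

Emit:
apply_moves(
  targets=[
    [[0,0,-0.6],[0,0,0]],
    [[0,0,-0.9],[0,0,0]],
    [[0,0,-0.9],[0,0,0]],
    [[0,0,-0.9],[0,0,0]],
    [[0,0,-0.7],[0,0,0]],
  ],
)

```text
t: 6.7
position: [0.5263, -0.3634, 0.2214]
ee_rot: [180.0, 0.1, 109.6]
wrist_force: [0.5, 0.5, -0.5]
finger_gap: 0.0237
finger_force: 39.2
```

```bash
python3 - <<'E'
from h import *
np.set_printoptions(precision=4,suppress=True)
s=bot.get_state(); print(s['t'],s['position'],s['ee_rot'],s['joint_pos'],s['wrist_force'],s['torque'],s['finger_gap'])
im=snap('side','s2.png'); cv2.imwrite('pics/s2c.png',cv2.resize(im[180:330,340:540,::-1],None,fx=4,fy=4))
for r in plan(np.array(s['position']),s['ee_rot'],[.521,.135,s['position'][2]],s['ee_rot'][2],20)[:1]: print(r)
E
```

```text
6.7 [ 0.5263 -0.3634  0.2214] [179.9523   0.0717 109.6241] [  6.9691  29.6817  34.2198  96.5275 -18.8484  59.5464  66.9619] [ 0.5251  0.4989 -0.5219] [-0.0192 -0.0313  0.0425] 0.023672958894939217
([0.94, 0.32, 0.0], np.float64(-0.0))
```

View pics/s2c.png

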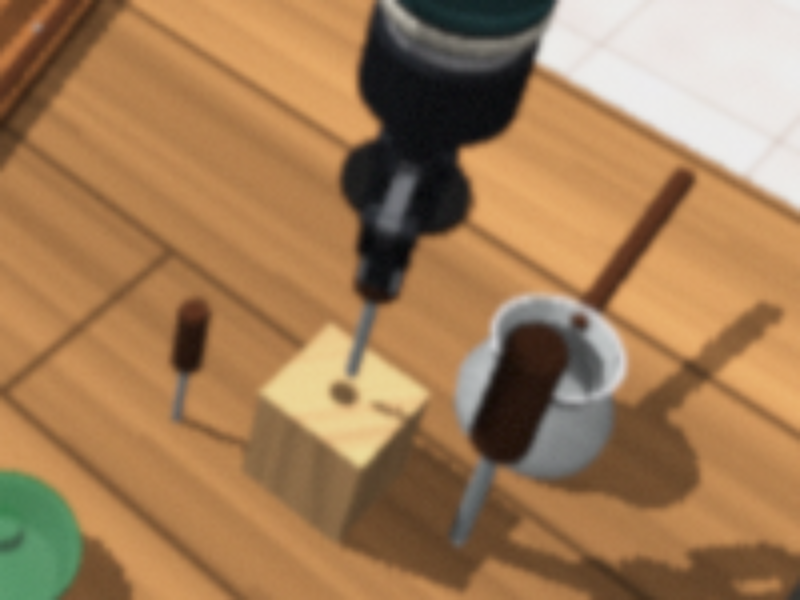

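The pick is out: its tip is at (428,274) and the bore mouth at (426,278) in the side view. Next I carry it to the tray.

Emit:
apply_moves(
  targets=[
    [[0.94,0.32,0],[0,0,0]],
    [[0.94,0.32,0],[0,0,0]],
    [[0.94,0.32,0],[0,0,0]],
    [[0.94,0.32,0],[0,0,0]],
    [[0.94,0.32,0],[0,0,0]],
  ],
)

```text
t: 7.25
position: [0.5241, -0.2379, 0.2192]
ee_rot: [-180.0, -0.0, 109.6]
wrist_force: [-0.1, 0.9, -0.5]
finger_gap: 0.0237
finger_force: 39.2
```

Emit:
apply_moves(
  targets=[
    [[0.94,0.32,0],[0,0,0]],
    [[0.94,0.32,0],[0,0,0]],
    [[0.94,0.32,0],[0,0,0]],
    [[0.94,0.32,0],[0,0,0]],
    [[0.94,0.32,0],[0,0,0]],
  ],
)

```text
t: 7.75
position: [0.5222, -0.1138, 0.2193]
ee_rot: [-180.0, -0.0, 109.6]
wrist_force: [0.0, 1.1, -0.7]
finger_gap: 0.0239
finger_force: 39.2
```

Emit:
apply_moves(
  targets=[
    [[0.94,0.32,0],[0,0,0]],
    [[0.94,0.32,0],[0,0,0]],
    [[0.94,0.32,0],[0,0,0]],
    [[0.94,0.32,0],[0,0,0]],
    [[0.94,0.32,0],[0,0,0]],
  ],
)

```text
t: 8.25
position: [0.5204, 0.0102, 0.2193]
ee_rot: [-180.0, 0.0, 109.6]
wrist_force: [0.7, 0.4, -0.9]
finger_gap: 0.0236
finger_force: 39.2
```

Emit:
apply_moves(
  targets=[
    [[0.94,0.32,0],[0,0,0]],
    [[0.94,0.32,0],[0,0,0]],
    [[0.94,0.32,0],[0,0,0]],
    [[0.94,0.32,0],[0,0,0]],
    [[0.94,0.32,0],[0,0,0]],
  ],
)

```text
t: 8.75
position: [0.5187, 0.1343, 0.2193]
ee_rot: [-180.0, 0.0, 109.6]
wrist_force: [-0.2, 0.0, -0.3]
finger_gap: 0.0242
finger_force: 39.2
```

```bash
python3 - <<'E'
from h import *
np.set_printoptions(precision=4,suppress=True)
P=optics.camera_params('wrist'); im=snap('wrist','w4.png'); cv2.imwrite('pics/w4c.png',cv2.resize(im[60:360,120:520,::-1],None,fx=2,fy=2))
for n in ('well_left','well_mid','well_right'):
    for r in optics.tip_of(n,'wrist')[:2]: print(n,np.round(r['at'],1),round(r['conf'],2),at_z('wrist',r['at'],.058,P))
for r in optics.tip_of('pick','wrist')[:2]: print('tip',np.round(r['at'],1),round(r['conf'],2),at_z('wrist',r['at'],.106,P))
s=bot.get_state(); print(s['t'],s['position'],s['ee_rot'],s['wrist_force'],s['joint_pos'])
X=np.array(s['position']);X[2]-=.115;print('tip exp',X,proj('wrist',X,P))
print('bore',at_z('side',[426,278],.085))
E
```

```text
well_mid [316.4 187.9] 0.69 [0.522  0.1294 0.058 ]
well_right [314.2 229.5] 0.84 [0.5345 0.0878 0.058 ]
tip [313.8 195.5] 0.57 [0.5177 0.1343 0.106 ]
9.0 [0.5188 0.1326 0.2192] [-179.974     0.0336  109.6125] [-0.4788 -0.1756 -0.0418] [-40.7314  18.3018  27.6636 110.8588 -10.4324  53.2953  11.6232]
tip exp [0.5188 0.1326 0.1042] [314.3646 197.2127]
bore [ 0.5278 -0.3618  0.085 ]
```

View pics/w4c.png

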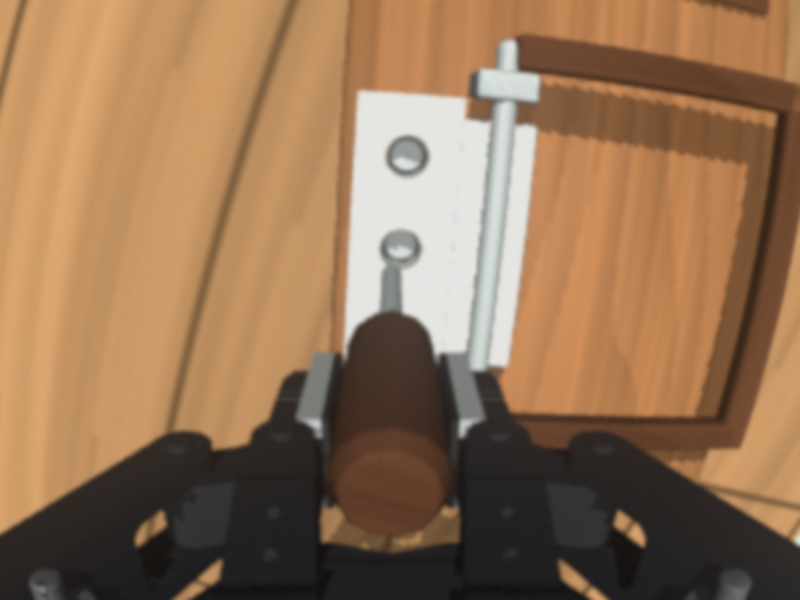

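Crop: well_left is at full px (324,137) and well_mid at (320.5,184). well_right is hidden behind the handle, and the tip shows at (315,193). The pick is straight in the gripper.

```bash
python3 - <<'E'
from h import *
np.set_printoptions(precision=4,suppress=True)
P=optics.camera_params('wrist'); im=cv2.imread('pics/w4.png')
g=cv2.cvtColor(im,cv2.COLOR_BGR2GRAY)
for c in ([324,137],[320,184]):
    x0,y0=c[0]-17,c[1]-15; sub=g[y0:y0+30,x0:x0+34]; m=(sub<190).astype(np.uint8)
    if c[1]>150: m[22:]=0
    cs,_=cv2.findContours(m,cv2.RETR_EXTERNAL,cv2.CHAIN_APPROX_NONE); k=max(cs,key=cv2.contourArea)
    e=cv2.minEnclosingCircle(k); p=np.array(e[0])+[x0,y0]; print(p,e[1],at_z('wrist',p,.058,P), cv2.boundingRect(k))
print(at_z('wrist',[323.8,137.5],.058,P),at_z('wrist',[320.5,184],.058,P))
P1=None
s=bot.get_state();print(s['position'],s['ee_rot'])
E
```

```text
[323.2857 137.8571] 11.08879566192627 [0.5119 0.1754 0.058 ] (6, 5, 22, 22)
[320.  184.5] 10.594910621643066 [0.5242 0.1321 0.058 ] (7, 6, 21, 16)
[0.5123 0.1759 0.058 ] [0.5245 0.1327 0.058 ]
[0.5188 0.1326 0.2192] [-179.974     0.0336  109.6125]
```

Target positions: mid (0.524,0.132), left (0.512,0.175), right (0.537,0.089), with 45 mm spacing as expected. I'll try the middle well first.

Emit:
apply_moves(
  targets=[
    [[-0.12,0.2,0.4],[0,0,0]],
    [[0,0,0.6],[0,0,0]],
    [[0,0,0.6],[0,0,0]],
    [[0,0,0.56],[0,0,0]],
    [[0,0,0],[0,0,0]],
  ],
)

```text
t: 9.5
position: [0.5235, 0.1311, 0.163]
ee_rot: [-179.8, 0.0, 109.6]
wrist_force: [-0.6, 1.0, -0.7]
finger_gap: 0.0239
finger_force: 39.2
```

Emit:
apply_moves(
  targets=[
    [[0,0,0.08],[0,0,0]],
    [[0,0,0.08],[0,0,0]],
    [[0,0,0],[0,0,0]],
  ],
)

```text
t: 9.8
position: [0.5249, 0.1324, 0.1616]
ee_rot: [180.0, -0.0, 109.6]
wrist_force: [-0.1, -0.9, -0.9]
finger_gap: 0.0243
finger_force: 39.2
```

Emit:
apply_moves(
  targets=[
    [[0,0,0.04],[0,0,0]],
    [[0,0,0],[0,0,0]],
  ],
)

```text
t: 10.0
position: [0.5247, 0.1325, 0.1606]
ee_rot: [180.0, -0.0, 109.7]
wrist_force: [-0.6, -0.5, -0.2]
finger_gap: 0.0239
finger_force: 39.2
```

Emit:
apply_moves(
  targets=[
    [[0,0,0.04],[0,0,0]],
    [[0,0,0],[0,0,0]],
  ],
)

```text
t: 10.2
position: [0.5246, 0.1324, 0.1593]
ee_rot: [180.0, -0.0, 109.7]
wrist_force: [0.2, 0.4, -1.1]
finger_gap: 0.024
finger_force: 39.2
```

Emit:
apply_moves(
  targets=[
    [[0,0,0.04],[0,0,0]],
    [[0,0,0],[0,0,0]],
  ],
)

```text
t: 10.4
position: [0.5248, 0.1324, 0.1584]
ee_rot: [180.0, -0.0, 109.6]
wrist_force: [-0.5, -0.3, 0.4]
finger_gap: 0.0241
finger_force: 39.3
```

Emit:
apply_moves(
  targets=[
    [[0,0,0.04],[0,0,0]],
    [[0,0,0],[0,0,0]],
  ],
)

```text
t: 10.6
position: [0.5247, 0.1323, 0.1573]
ee_rot: [180.0, 0.0, 109.6]
wrist_force: [0.0, -0.1, -0.6]
finger_gap: 0.0238
finger_force: 39.2
```

Emit:
apply_moves(
  targets=[
    [[0,0,0.04],[0,0,0]],
    [[0,0,0],[0,0,0]],
  ],
)

```text
t: 10.8
position: [0.5248, 0.1323, 0.1566]
ee_rot: [180.0, -0.0, 109.6]
wrist_force: [-1.8, -0.8, 4.9]
finger_gap: 0.0238
finger_force: 39.8
```

Emit:
apply_moves(
  targets=[
    [[0,0,0.02],[0,0,0]],
    [[0,0,0],[0,0,0]],
  ],
)

```text
t: 11.0
position: [0.5248, 0.1323, 0.1563]
ee_rot: [180.0, -0.0, 109.6]
wrist_force: [-2.6, -0.6, 7.3]
finger_gap: 0.0242
finger_force: 39.9
```

The force rises about 2.5 N per 0.5 mm, so the middle cap is rigid. I back off at once and go to the left well.

Emit:
apply_moves(
  targets=[
    [[0,0,-0.6],[0,0,0]],
    [[0,0,-0.6],[0,0,0]],
    [[0.9,0.06,-0.1],[0,0,0]],
    [[0.89,0.06,0],[0,0,0]],
    [[0,0,0],[0,0,0]],
  ],
)

```text
t: 11.5
position: [0.5113, 0.179, 0.1879]
ee_rot: [-180.0, -0.1, 109.9]
wrist_force: [-0.2, 0.3, 0.0]
finger_gap: 0.0243
finger_force: 39.3
```

Emit:
apply_moves(
  targets=[
    [[0,0,0.5],[0,0,0]],
    [[0,0,0.5],[0,0,0]],
    [[0,0,0.14],[0,0,0]],
    [[0,0,0],[0,0,0]],
  ],
)

```text
t: 11.9
position: [0.512, 0.1741, 0.1591]
ee_rot: [-179.8, 0.0, 109.5]
wrist_force: [-2.4, -1.1, 3.4]
finger_gap: 0.0239
finger_force: 39.6
```

Emit:
apply_moves(
  targets=[
    [[0,0,0],[0,0,0]],
    [[0,0,0],[0,0,0]],
  ],
)

```text
t: 12.1
position: [0.512, 0.1744, 0.1591]
ee_rot: [-179.9, 0.0, 109.6]
wrist_force: [-1.0, -0.7, 1.8]
finger_gap: 0.024
finger_force: 39.4
```

Emit:
apply_moves(
  targets=[
    [[0,0,0.02],[0,0,0]],
    [[0,0,0],[0,0,0]],
  ],
)

```text
t: 12.3
position: [0.5122, 0.1747, 0.159]
ee_rot: [-179.9, 0.0, 109.6]
wrist_force: [-2.8, -1.5, 2.7]
finger_gap: 0.0235
finger_force: 39.7
```

Emit:
apply_moves(
  targets=[
    [[0,0,0.02],[0,0,0]],
    [[0,0,0],[0,0,0]],
  ],
)

```text
t: 12.5
position: [0.5123, 0.1749, 0.159]
ee_rot: [-179.9, 0.0, 109.6]
wrist_force: [-3.2, -2.1, 6.0]
finger_gap: 0.0238
finger_force: 40.0
```

Emit:
apply_moves(
  targets=[
    [[0,0,0.02],[0,0,0]],
    [[0,0,0],[0,0,0]],
  ],
)

```text
t: 12.7
position: [0.5124, 0.1748, 0.1589]
ee_rot: [-180.0, 0.0, 109.6]
wrist_force: [-4.1, -2.1, 10.3]
finger_gap: 0.0237
finger_force: 40.4
```

The left cap does not give either (10 N with no travel). I back off and go to the right well.

Emit:
apply_moves(
  targets=[
    [[0,0,-0.6],[0,0,0]],
    [[0,0,-0.7],[0,0,0]],
    [[-0.9,-0.06,0],[0,0,0]],
    [[-0.9,-0.06,0],[0,0,0]],
    [[-0.9,-0.06,0],[0,0,0]],
  ],
)

```text
t: 13.2
position: [0.5314, 0.11, 0.1906]
ee_rot: [179.9, 0.0, 109.7]
wrist_force: [0.6, 0.5, -0.4]
finger_gap: 0.0236
finger_force: 39.5
```

Emit:
apply_moves(
  targets=[
    [[-0.88,-0.06,0],[0,0,0]],
    [[0,0,0],[0,0,0]],
    [[0,0,0.5],[0,0,0]],
    [[0,0,0.45],[0,0,0]],
    [[0,0,0],[0,0,0]],
  ],
)

```text
t: 13.7
position: [0.5351, 0.0903, 0.1646]
ee_rot: [-179.8, -0.0, 109.8]
wrist_force: [0.2, 1.3, -0.7]
finger_gap: 0.024
finger_force: 39.6
```

Emit:
apply_moves(
  targets=[
    [[0,0,0.06],[0,0,0]],
    [[0,0,0],[0,0,0]],
  ],
)

```text
t: 13.9
position: [0.5368, 0.0897, 0.1653]
ee_rot: [-180.0, 0.0, 109.7]
wrist_force: [-0.4, 0.1, -0.7]
finger_gap: 0.0241
finger_force: 39.6
```

Emit:
apply_moves(
  targets=[
    [[0,0,0.08],[0,0,0]],
    [[0,0,0.08],[0,0,0]],
    [[0,0,0],[0,0,0]],
  ],
)

```text
t: 14.2
position: [0.5368, 0.0892, 0.1614]
ee_rot: [-180.0, -0.0, 109.7]
wrist_force: [-0.5, 0.1, -1.1]
finger_gap: 0.0241
finger_force: 39.6
```

Emit:
apply_moves(
  targets=[
    [[0,0,0.04],[0,0,0]],
    [[0,0,0],[0,0,0]],
  ],
)

```text
t: 14.4
position: [0.5368, 0.0892, 0.1605]
ee_rot: [180.0, 0.0, 109.6]
wrist_force: [-0.4, 0.6, 0.1]
finger_gap: 0.0239
finger_force: 39.6
```

Emit:
apply_moves(
  targets=[
    [[0,0,0.03],[0,0,0]],
    [[0,0,0],[0,0,0]],
  ],
)

```text
t: 14.6
position: [0.5368, 0.0892, 0.1597]
ee_rot: [-180.0, -0.0, 109.6]
wrist_force: [-0.2, 0.3, -0.7]
finger_gap: 0.024
finger_force: 39.6
```

Emit:
apply_moves(
  targets=[
    [[0,0,0.04],[0,0,0]],
    [[0,0,0],[0,0,0]],
  ],
)

```text
t: 14.8
position: [0.5371, 0.0892, 0.1591]
ee_rot: [180.0, -0.0, 109.6]
wrist_force: [-0.9, 0.7, 1.9]
finger_gap: 0.0238
finger_force: 39.8
```

Emit:
apply_moves(
  targets=[
    [[0,0,0.03],[0,0,0]],
    [[0,0,0],[0,0,0]],
  ],
)

```text
t: 15.0
position: [0.5373, 0.0892, 0.159]
ee_rot: [180.0, -0.0, 109.6]
wrist_force: [-1.0, -0.7, 8.2]
finger_gap: 0.0238
finger_force: 40.3
```

The right cap also looks rigid (8 N, no travel). The middle cap gave way 2 mm lower than the other two, so I'll probe it again more carefully.

Emit:
apply_moves(
  targets=[
    [[0,0,-0.6],[0,0,0]],
    [[0,0,-0.6],[0,0,0]],
    [[0.9,0.06,0],[0,0,0]],
    [[0.89,0.06,0],[0,0,0]],
    [[0,0,0],[0,0,0]],
  ],
)

```text
t: 15.5
position: [0.5239, 0.1358, 0.1886]
ee_rot: [180.0, -0.1, 109.9]
wrist_force: [0.0, -0.2, -0.5]
finger_gap: 0.0237
finger_force: 39.6
```

```bash
python3 - <<'E'
from h import *
np.set_printoptions(precision=4,suppress=True)
P=optics.camera_params('wrist'); im=snap('wrist','w5.png'); cv2.imwrite('pics/w5c.png',cv2.resize(im[100:270,240:400,::-1],None,fx=3.5,fy=3.5))
s=bot.get_state(); print(s['t'],s['position'],s['ee_rot'],s['wrist_force'],s['joint_pos'])
for z in (.113,.115,.117):
    X=np.array(s['position']);X[2]-=z;print(z,proj('wrist',X,P))
for n in ('well_left','well_mid','pick'):
    for r in optics.tip_of(n,'wrist')[:1]: print(n,np.round(r['at'],1),round(r['conf'],2))
print(at_z('wrist',[320,184],.058,P))
E
```

```text
15.55 [0.5244 0.1339 0.1885] [179.9668  -0.0262 109.8227] [ 0.1759  0.2448 -0.3729] [-39.723   21.277   26.9746 111.5918 -12.4628  49.912   13.5686]
0.113 [314.5034 198.6998]
0.115 [314.5033 198.008 ]
0.117 [314.5031 197.3265]
well_left [317.9 142.8] 0.58
well_mid [311.8 197.3] 0.9
pick [312.9 196.1] 0.61
[0.5261 0.143  0.058 ]
```

View pics/w5c.png

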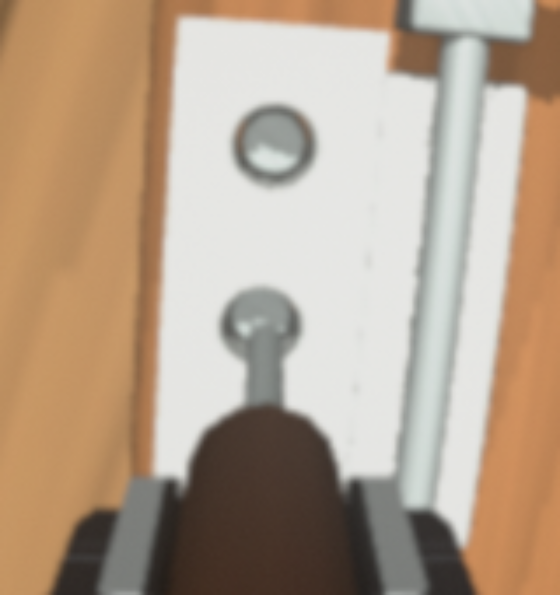

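The tip hangs over the middle well, near its centre (crop (262,328)). I go down again.

Emit:
apply_moves(
  targets=[
    [[0,0,0.5],[0,0,0]],
    [[0,0,0.5],[0,0,0]],
    [[0,0,0],[0,0,0]],
    [[0,0,0],[0,0,0]],
  ],
)

```text
t: 16.1
position: [0.5243, 0.1318, 0.1622]
ee_rot: [-179.9, 0.0, 109.6]
wrist_force: [0.4, 0.3, 0.3]
finger_gap: 0.024
finger_force: 39.6
```

Emit:
apply_moves(
  targets=[
    [[0,0,0.04],[0,0,0]],
    [[0,0,0],[0,0,0]],
    [[0,0,0],[0,0,0]],
  ],
)

```text
t: 16.4
position: [0.5248, 0.1324, 0.1623]
ee_rot: [180.0, -0.0, 109.7]
wrist_force: [-1.1, -1.1, -0.2]
finger_gap: 0.0241
finger_force: 39.6
```

Emit:
apply_moves(
  targets=[
    [[0,0,0.04],[0,0,0]],
    [[0,0,0],[0,0,0]],
    [[0,0,0],[0,0,0]],
  ],
)

```text
t: 16.7
position: [0.5247, 0.1324, 0.1611]
ee_rot: [180.0, -0.0, 109.7]
wrist_force: [0.7, 0.1, -0.3]
finger_gap: 0.024
finger_force: 39.6
```

Emit:
apply_moves(
  targets=[
    [[0,0,0.04],[0,0,0]],
    [[0,0,0],[0,0,0]],
    [[0,0,0],[0,0,0]],
  ],
)

```text
t: 17.0
position: [0.5246, 0.1323, 0.16]
ee_rot: [180.0, 0.0, 109.6]
wrist_force: [-0.6, 0.4, -0.9]
finger_gap: 0.0237
finger_force: 39.6
```

Emit:
apply_moves(
  targets=[
    [[0,0,0.04],[0,0,0]],
    [[0,0,0],[0,0,0]],
    [[0,0,0],[0,0,0]],
  ],
)

```text
t: 17.3
position: [0.5248, 0.1324, 0.1591]
ee_rot: [180.0, -0.0, 109.6]
wrist_force: [0.5, -0.4, 0.1]
finger_gap: 0.0238
finger_force: 39.7
```

Emit:
apply_moves(
  targets=[
    [[0,0,0.03],[0,0,0]],
    [[0,0,0],[0,0,0]],
    [[0,0,0],[0,0,0]],
  ],
)

```text
t: 17.6
position: [0.5248, 0.1324, 0.1584]
ee_rot: [180.0, 0.0, 109.6]
wrist_force: [0.0, -0.3, 1.9]
finger_gap: 0.0236
finger_force: 39.7
```

Emit:
apply_moves(
  targets=[
    [[0,0,0.03],[0,0,0]],
    [[0,0,0],[0,0,0]],
    [[0,0,0],[0,0,0]],
  ],
)

```text
t: 17.9
position: [0.5249, 0.1324, 0.158]
ee_rot: [180.0, -0.0, 109.6]
wrist_force: [-1.0, 0.2, 4.8]
finger_gap: 0.024
finger_force: 40.2
```

Emit:
apply_moves(
  targets=[
    [[0,0,0.03],[0,0,0]],
    [[0,0,0],[0,0,0]],
    [[0,0,0],[0,0,0]],
  ],
)

```text
t: 18.2
position: [0.5248, 0.1324, 0.1569]
ee_rot: [180.0, 0.0, 109.6]
wrist_force: [0.1, 0.3, 3.1]
finger_gap: 0.0239
finger_force: 39.9
```

The middle cap now gives way: it moved 1.1 mm while the force dropped to 3 N. I keep pressing.

Emit:
apply_moves(
  targets=[
    [[0,0,0.04],[0,0,0]],
    [[0,0,0],[0,0,0]],
  ],
)

```text
t: 18.4
position: [0.5248, 0.1324, 0.1557]
ee_rot: [180.0, 0.0, 109.6]
wrist_force: [1.0, 1.0, 2.2]
finger_gap: 0.0236
finger_force: 39.9
```

Emit:
apply_moves(
  targets=[
    [[0,0,0.04],[0,0,0]],
    [[0,0,0],[0,0,0]],
  ],
)

```text
t: 18.6
position: [0.5248, 0.1324, 0.1548]
ee_rot: [180.0, 0.0, 109.6]
wrist_force: [1.0, -0.4, 4.9]
finger_gap: 0.0239
finger_force: 40.1
```

Emit:
apply_moves(
  targets=[
    [[0,0,0.04],[0,0,0]],
    [[0,0,0.04],[0,0,0]],
    [[0,0,0],[0,0,0]],
  ],
)

```text
t: 18.9
position: [0.5248, 0.1324, 0.1529]
ee_rot: [180.0, 0.0, 109.7]
wrist_force: [0.6, 1.1, 4.5]
finger_gap: 0.0236
finger_force: 40.1
```

Emit:
apply_moves(
  targets=[
    [[0,0,0.04],[0,0,0]],
    [[0,0,0],[0,0,0]],
  ],
)

```text
t: 19.1
position: [0.5249, 0.1324, 0.152]
ee_rot: [180.0, -0.0, 109.6]
wrist_force: [0.8, -0.8, 6.2]
finger_gap: 0.0238
finger_force: 40.3
```

Emit:
apply_moves(
  targets=[
    [[0,0,0.03],[0,0,0]],
    [[0,0,0],[0,0,0]],
  ],
)

```text
t: 19.3
position: [0.5251, 0.1324, 0.1519]
ee_rot: [179.9, -0.0, 109.6]
wrist_force: [-0.3, -0.4, 10.4]
finger_gap: 0.024
finger_force: 40.6
```

Emit:
apply_moves(
  targets=[
    [[0,0,0],[0,0,0]],
    [[0,0,0],[0,0,0]],
    [[0,0,0],[0,0,0]],
    [[0,0,0],[0,0,0]],
    [[0,0,0],[0,0,0]],
  ],
)

```text
t: 19.8
position: [0.525, 0.1324, 0.1519]
ee_rot: [179.9, -0.0, 109.6]
wrist_force: [-0.6, 0.2, 11.0]
finger_gap: 0.0236
finger_force: 40.6
```

```bash
python3 - <<'E'
from h import *
im=snap('side','s3.png'); cv2.imwrite('pics/s3c.png',cv2.resize(im[50:250,200:420,::-1],None,fx=3,fy=3))
s=bot.get_state(); print(s['t'],s['position'],s['wrist_force'])
E
```

```text
19.85 [0.52505465 0.13238897 0.15191486] [-1.90633497  0.22970103 11.00886624]
```

View pics/s3c.png

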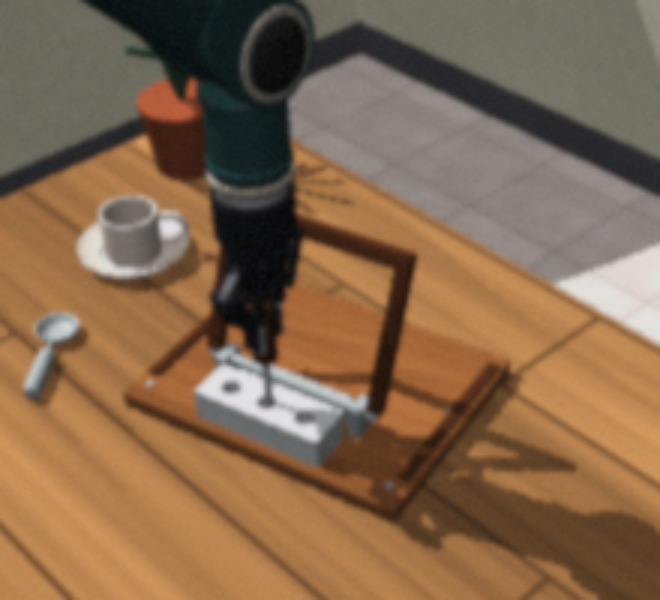

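The side view shows the leg frame standing up behind the lock block, its cross-bar at crop (350,240), clear of the gripper. The cup, saucer and spoon have not moved. I lift out and return to the stand.

Emit:
apply_moves(
  targets=[
    [[0,0,-0.5],[0,0,0]],
    [[0,0,-0.8],[0,0,0]],
    [[0,0,-0.8],[0,0,0]],
    [[0,0,-0.7],[0,0,0]],
    [[-0.5,-0.2,0],[0,0,0]],
  ],
)

```text
t: 20.35
position: [0.5248, 0.1205, 0.2228]
ee_rot: [179.8, -0.1, 109.8]
wrist_force: [-0.2, 0.2, -0.1]
finger_gap: 0.0241
finger_force: 39.6
```

Emit:
apply_moves(
  targets=[
    [[-0.93,-0.33,0],[0,0,0]],
    [[-0.93,-0.33,0],[0,0,0]],
    [[-0.93,-0.33,0],[0,0,0]],
    [[-0.93,-0.33,0],[0,0,0]],
    [[-0.93,-0.33,0],[0,0,0]],
  ],
)

```text
t: 20.85
position: [0.5229, -0.0065, 0.2199]
ee_rot: [-179.8, -0.0, 109.6]
wrist_force: [-0.4, 0.8, -0.6]
finger_gap: 0.024
finger_force: 39.6
```

Emit:
apply_moves(
  targets=[
    [[-0.93,-0.33,0],[0,0,0]],
    [[-0.93,-0.33,0],[0,0,0]],
    [[-0.93,-0.33,0],[0,0,0]],
    [[-0.93,-0.33,0],[0,0,0]],
    [[-0.93,-0.33,0],[0,0,0]],
  ],
)

```text
t: 21.35
position: [0.523, -0.1295, 0.2198]
ee_rot: [-179.9, -0.1, 109.6]
wrist_force: [-0.0, -0.7, -0.8]
finger_gap: 0.0239
finger_force: 39.6
```

Emit:
apply_moves(
  targets=[
    [[-0.93,-0.33,0],[0,0,0]],
    [[-0.93,-0.33,0],[0,0,0]],
    [[-0.93,-0.33,0],[0,0,0]],
    [[-0.93,-0.33,0],[0,0,0]],
    [[-0.93,-0.33,0],[0,0,0]],
  ],
)

```text
t: 21.85
position: [0.5231, -0.2526, 0.2197]
ee_rot: [-179.9, -0.1, 109.6]
wrist_force: [0.4, -0.3, -1.4]
finger_gap: 0.0234
finger_force: 39.6
```

Emit:
apply_moves(
  targets=[
    [[-0.93,-0.33,0],[0,0,0]],
    [[-0.93,-0.33,0],[0,0,0]],
    [[-0.93,-0.33,0],[0,0,0]],
    [[-0.93,-0.33,0],[0,0,0]],
    [[0,0,0],[0,0,0]],
  ],
)

```text
t: 22.35
position: [0.522, -0.3543, 0.2199]
ee_rot: [-179.8, 0.1, 109.3]
wrist_force: [-0.0, -0.2, -0.1]
finger_gap: 0.0239
finger_force: 39.6
```

```bash
python3 - <<'E'
from h import *
np.set_printoptions(precision=4,suppress=True)
P=optics.camera_params('wrist');im=snap('wrist','w6.png'); s=bot.get_state()
for r in optics.tip_of('pick','wrist')[:2]: print('tip',np.round(r['at'],1),round(r['conf'],2),at_z('wrist',r['at'],.107,P))
sd=snap('side','s4.png')
a=cv2.resize(im[110:290,220:420,::-1],None,fx=2,fy=3); b=cv2.resize(sd[180:330,340:490,::-1],None,fx=2.6,fy=3.6)
cv2.imwrite('pics/c4.png',np.hstack([a,b]))
print(s['t'],s['position'],s['ee_rot'],s['wrist_force'])
for c in ([.527,-.362,.085],[.5278,-.3618,.085]): print(proj('wrist',c,P),proj('side',c))
E
```

```text
tip [312. 196.] 0.94 [ 0.5194 -0.3552  0.107 ]
tip [314.1  95.4] 0.59 [ 0.4946 -0.2789  0.107 ]
22.4 [ 0.5226 -0.352   0.2197] [-179.8413   -0.0557  109.4039] [-0.0241  0.7059 -0.3123]
[317.896  198.7643] [425.8469 278.2595]
[318.8209 198.8461] [425.9815 278.0067]
```

View pics/c4.png

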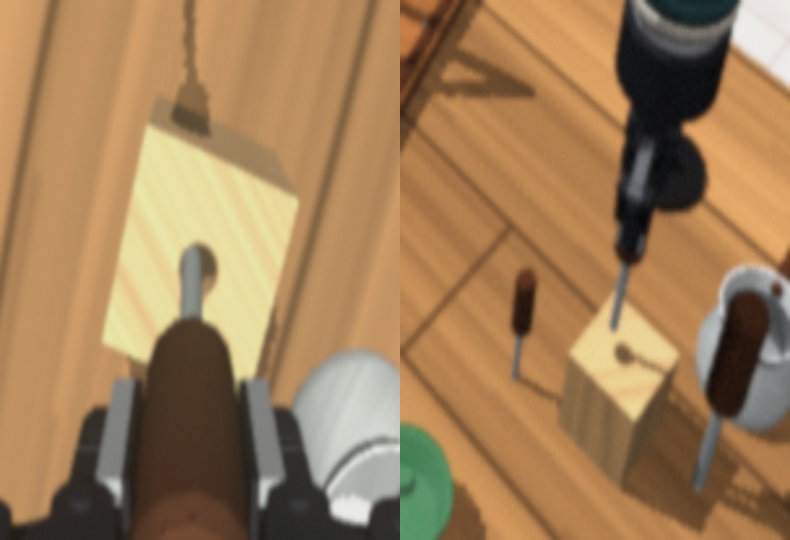

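The tip is at px (315,193) and the bore mouth at (321,199) in the wrist view. I correct by about 10 mm and then go down.

Emit:
apply_moves(
  targets=[
    [[-0.42,0.08,0],[0,0,0]],
    [[0,0,0.3],[0,0,0]],
    [[0,0,0.4],[0,0,0]],
    [[0,0,0.4],[0,0,0]],
    [[0,0,0],[0,0,0]],
  ],
)

```text
t: 23.0
position: [0.5294, -0.3582, 0.1912]
ee_rot: [-179.8, -0.2, 109.7]
wrist_force: [-0.3, 0.1, -1.0]
finger_gap: 0.0237
finger_force: 39.5
```

Emit:
apply_moves(
  targets=[
    [[0,0,0.6],[0,0,0]],
    [[0,0,0.6],[0,0,0]],
    [[0,0,0.6],[0,0,0]],
    [[0,0,0.6],[0,0,0]],
    [[0,0,0],[0,0,0]],
  ],
)

```text
t: 23.5
position: [0.5291, -0.3582, 0.1305]
ee_rot: [-179.8, -0.2, 109.6]
wrist_force: [-0.0, 0.5, 0.3]
finger_gap: 0.0242
finger_force: 39.6
```

Emit:
apply_moves(
  targets=[
    [[0,0,0.2],[0,0,0]],
    [[0,0,0.16],[0,0,0]],
    [[0,0,0],[0,0,0]],
    [[0,0,0],[0,0,0]],
  ],
)

```text
t: 23.9
position: [0.5307, -0.3591, 0.1249]
ee_rot: [180.0, 0.0, 109.7]
wrist_force: [0.3, -0.3, -1.3]
finger_gap: 0.024
finger_force: 39.6
```

Emit:
apply_moves(
  targets=[
    [[0,0,0.04],[0,0,0]],
    [[0,0,0],[0,0,0]],
  ],
)

```text
t: 24.1
position: [0.5306, -0.3591, 0.1237]
ee_rot: [180.0, 0.0, 109.7]
wrist_force: [-0.4, 0.8, -0.5]
finger_gap: 0.0236
finger_force: 39.6
```

Emit:
apply_moves(
  targets=[
    [[-0.08,-0.12,0],[0,0,0]],
    [[0,0,0.06],[0,0,0]],
    [[0,0,0],[0,0,0]],
  ],
)

```text
t: 24.4
position: [0.5281, -0.3621, 0.1219]
ee_rot: [-180.0, -0.0, 109.6]
wrist_force: [-0.9, -0.2, -0.9]
finger_gap: 0.0239
finger_force: 39.6
```

Emit:
apply_moves(
  targets=[
    [[0,0,0.04],[0,0,0]],
    [[0,0,0],[0,0,0]],
  ],
)

```text
t: 24.6
position: [0.5283, -0.3618, 0.1209]
ee_rot: [-180.0, -0.0, 109.7]
wrist_force: [0.1, 0.1, -1.4]
finger_gap: 0.0241
finger_force: 39.6
```

Emit:
apply_moves(
  targets=[
    [[0,0,0.04],[0,0,0]],
    [[0,0,0],[0,0,0]],
  ],
)

```text
t: 24.8
position: [0.5285, -0.362, 0.1202]
ee_rot: [180.0, 0.0, 109.7]
wrist_force: [-0.4, -0.0, 1.1]
finger_gap: 0.0241
finger_force: 39.7
```

Emit:
apply_moves(
  targets=[
    [[0,0,0.02],[0,0,0]],
    [[0,0,0],[0,0,0]],
  ],
)

```text
t: 25.0
position: [0.5285, -0.362, 0.1202]
ee_rot: [180.0, 0.0, 109.7]
wrist_force: [-1.5, 1.0, 4.4]
finger_gap: 0.0241
finger_force: 40.1
```

Emit:
apply_moves(
  targets=[
    [[0,0,0],[0,0,0]],
    [[0,0,0],[0,0,0]],
    [[0,0,0],[0,0,0]],
    [[0,0,0],[0,0,0]],
    [[0,0,0],[0,0,0]],
  ],
  claw=0.9,
  grip_force=20,
)

```text
t: 25.5
position: [0.5283, -0.362, 0.1194]
ee_rot: [-180.0, -0.0, 109.6]
wrist_force: [-0.1, -0.1, -0.1]
finger_gap: 0.0766
finger_force: 0.0
```

Emit:
apply_moves(
  targets=[
    [[0,0,-0.4],[0,0,0]],
    [[0,0,-0.8],[0,0,0]],
    [[0,0,-1],[0,0,0]],
    [[0,0,-1],[0,0,0]],
    [[0,0,-1],[0,0,0]],
  ],
)

```text
t: 26.0
position: [0.5283, -0.3621, 0.2263]
ee_rot: [180.0, 0.0, 109.6]
wrist_force: [0.9, 0.2, -0.1]
finger_gap: 0.0771
finger_force: 0.0
```

```bash
python3 - <<'E'
from h import *
np.set_printoptions(precision=4,suppress=True)
P=optics.camera_params('wrist');im=snap('wrist','w7.png'); sd=snap('side','s5.png'); s=bot.get_state()
a=cv2.resize(im[110:310,220:420,::-1],None,fx=1.6,fy=2.4); b=cv2.resize(sd[60:330,200:500,::-1],None,fx=1.55,fy=480/270)
cv2.imwrite('pics/c5.png',np.hstack([a,b]))
print(s['t'],s['position'],s['wrist_force'],s['finger_gap'])
for r in optics.cut_out('pick','side')[:3]:
    y,x=np.nonzero(r['pixels']); print('side',np.round(r['at'],1),round(r['conf'],2),x.min(),x.max(),y.min(),y.max())
E
```

```text
26.1 [ 0.5299 -0.3636  0.2292] [ 1.3224 -1.3802 -0.2236] 0.07683074258022482
side [427.5 269.2] 0.77 421 435 256 281
side [468.8 282. ] 0.7 452 481 260 315
side [384.  261.5] 0.63 383 392 254 276
```

View pics/c5.png

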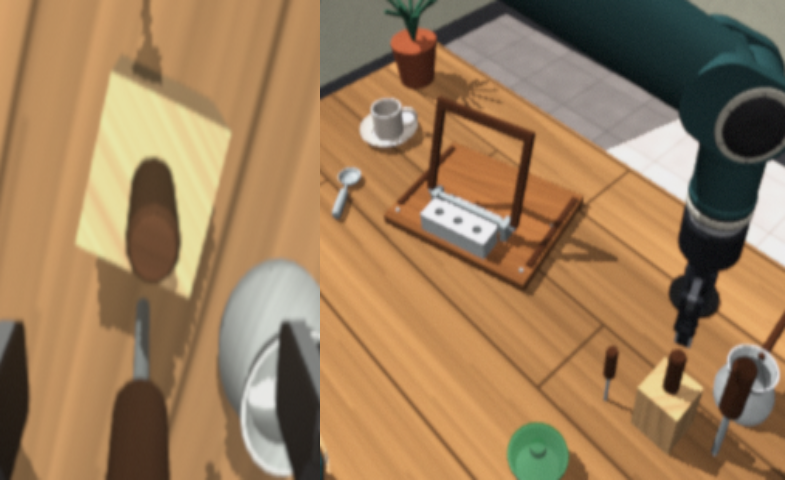

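The pick stands fully home: in the side view it spans rows 256–281, against 256–282 at the start. The leg is up, the coffee things stand where they were, and the gripper is clear.

```bash
python3 -c "
from h import *
print(workorder.sign_off())"
```

```text
the job is handed in; nothing more can be done
None
```

The job is handed in: the middle well held the sprung cap and the leg is up, the pick is back upright and fully home in its stand, and the coffee things are where they were; feeling for it put at most about 10 N on a rigid plug.

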